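Lock the glaze mixer and hold it at slow stir

ROBOT

A 7-joint arm with a two-finger parallel gripper is mounted at the origin on the work surface. World frame = base frame: x ahead of the robot, y to its left, z up, the work surface at z = 0. Lengths are in m, angles in rad, forces in N, time in s.
With the tool pointing down it reaches from about 0.425 to 0.925 m from the base axis. Payload 6.8 kg.
Tool frame: the origin (TCP) lies at the very end of the fingers, on their centre line; the grasp point (between the pads) lies 19 mm behind it (r.grip_depth is the distance from the TCP to the grasp point, in m); z points along the fingers, y is the direction in which the jaws open and shut (so a half turn about z gives the same grasp; the last joint's range is limited). The gripper opens to 85 mm and grips with 20 to 120 N. Pads are 22 mm wide; open, the fingers measure 114 mm over their backs; the gripper's body (76 mm by 85 mm) begins 54 mm behind the grasp point. The pads swing forward as they close: fully open they stand 13 mm farther back than shut.
Start: joints at [-0.108, 0.477, 0.022, 1.555, -0.011, 1.109, -0.083], TCP at [0.675, 0, 0.231] pointing down, gripper open.
Joint ranges: [-2.96, 2.96], [-0.34, 2.1], [-1.41, 1.46], [0.24, 2.44], [-1.37, 4.51], [0.17, 1.92], [-2.96, 2.96]. Speed limits (rad/s): [2.39, 2.39, 3.14, 3.14, 3.14, 3.14, 3.14].

INTERFACE

Orientations are given as a rotation vector (axis times angle).
In Python, from bench import status, eyes, workorder, spotter, r gives the robot as it stands.
- The arm moves only by the tool drive_tool, never from a script. Its argument "commands" is a list of rows, each an object of numbers: "rx", "ry", "rz": the turn, a rotation vector about the world's x, y, z normalised to -1 to 1, where 1 is 8 degrees; "tx", "ty", "tz": the shift along the world's x, y, z normalised to -1 to 1, where 1 is 20 mm; "grip": the closure, from -1 (fully open) to 1 (shut). A call has 1 to 10 rows; each row shifts and turns the commanded pose from where the row before left it; what a row does not reach is not made up. A row lasts 1/8 s, in which the tool goes at most 62.5 mm and 10.7 degrees, less where a joint would pass 70% of its speed; a pose out of reach is approached as far as the arm can. A call with a number of a shift or a turn outside -1 to 1 is refused whole. A call with a gripper value outside its range is refused whole. The fingers move at their own pace and stop on an object; "grip_force" is the grip in N (left out, the last holds). Time passes only in rows, so rows that do not move let the fingers close. It gives the time, the measured TCP pose, the force and the opening at its end, in the units of the state.
- status.get_obs(): the state, without advancing time (a new reading comes with each control period).
- eyes.grab_frame(name): name is "scene" or "side" or "wrist"; returns a dict with "frame" (420x560x3 uint8, blue, green, red), "range_z" (420x560 float32, m along the optical axis (not along the pixel's ray), 0 where there is no reading), "fx", "fy", "cx", "cy" (pixels), "T" (4x4, takes a point from camera to world coordinates); the wrist camera has in their place "T_tool_cam" (4x4, takes a point from camera to tool coordinates, whose origin is the TCP and whose axes are the flange's). Camera axes: x right, y down, z forward; pixel columns grow to the right and rows downward; lengths in m; the calibration is good to about 2 mm. A picture is of the moment at which its call begins: read the wrist's pose just before it.
- workorder.hand_in(): hands the job in, once; it reports no verdict.
Trained networks look in the newest picture that a camera, given by its name, has taken for a name from the list of things; names that differ only in an ending like _2 or _b are one class to them, and where a whole thing is asked for, a point or a joint stands for the part that bears it (a point fixed in the world has none). Each returns a list of dicts, best first, with "confidence" (0 to 1); they miss things now and then, are a little off and sometimes report something else, mostly with a low value. They report only what shows in the picture. A call takes as long as a camera call.
- spotter.boxes_of(camera, target): "position" ([column, row] as shares, 0 to 1, of the picture: columns of its width, rows of its height, amid what is visible of it).
- spotter.masks_of(camera, target): "mask" (420x560 bool, what is visible of it) and "position" ([column, row] as shares, 0 to 1, of the picture: columns of its width, rows of its height, amid what is visible of it).
The state is a dict: "clock": time; "joints": joint angles; "qvel": joint speeds; "tau": joint torques, N m; "tcp_pos": TCP position; "orientation": TCP orientation; "contact_force": force on the tool from outside, world axes, zero at the start; "moment": the same for the moment, N m; "grip_width": finger opening in m.
Only numpy, scipy, OpenCV 4.12 (cv2) and the standard library are available. Lean on these libraries where they do the work, as an engineer would, in place of code of your own. Each camera call takes 0.05 s, during which the arm holds its last target.

TASK

Lock the lid of the bench glaze mixer: by its upright peg, turn the closing ring clockwise (seen from above) until the peg stands in line with the raised rib at the side of the pot. Only then press the rubber paddle of the spring-loaded run lever, on the separate control pedestal, down to slow stir (the pointer at its tip between the two ribs of the upright plate) and keep it there: the program finishes while the arm still holds the lever down, since let go it springs back. Leave everything else on the bench where it is.

Things in the scene. Friction and masses are not known exactly. Their poses are not given: they have to be found in the camera images.
- ring (a joint): closing ring of the mixer: dark steel collar, 154 mm across, its top 125 mm above the bench, captive on the pot, turning about the vertical axis through point ring_axis. Value in rad, grows clockwise seen from above; travel 0 to 1.9, starts between 0 and 0.6; at 1.45 the peg is exactly in line with the lock rib (within 0.12 counts as locked); it can be overturned, as there is no stop at the mark. It drags (about 2 N at the peg) and stays where it is left.
- ring_peg (a point): the ring's only upright peg: bare steel round pin, 16 mm diameter, standing free from 125 to 172 mm above the bench, 90 mm from the ring's axis, on a 20 mm wide dark tab that reaches to 101 mm from the axis; moves with the ring. The point is on the pin's centre line, 150 mm above the bench.
- ring_axis (a point): centre of the closing ring, on its axis, level with its top (125 mm above the bench); fixed to the mixer, which is a grey round plinth 170 mm across and 40 mm tall, a steel pot on it and a shallow domed aluminium lid inside the ring (its top 134 mm above the bench). The mixer is fixed to the bench; z is up.
- lock_rib (a point): top of the locked mark: fixed upright steel rib, 10 mm wide, outside the pot, standing on the plinth, its top 120 mm above the bench, just below and outside the path of the tab. The point is 110 mm from the ring's axis; the locked peg lies on the straight line from ring_axis to it, seen from above.
- run_lever (a joint): spring-loaded (dead-man) run lever on the control pedestal. Value in rad, 0 = released (lever rises 0.24 rad above level towards its tip), grows as it is pressed down, stop at 0.5. Slow stir is 0.26 (0.18 to 0.34 counts; level is 0.24). Its spring gives about 4 N at the paddle when it starts to move, 8 N at slow stir, 12 N at the stop; let go, it springs back to 0.
- paddle (a point): centre of the upper face of the lever's black rubber paddle (44 mm wide, 50 mm along the lever, 14 mm thick), 130 mm from the hinge axis; released it is about 123 mm above the bench, at slow stir about 89 mm. Moves with the lever. The paddle's x axis is the hinge's direction and the lever runs from the hinge towards its own -y. A thin steel pointer goes on beyond the paddle's tip.
- lever_hinge (a point): point on the lever's horizontal hinge axis, above the middle of the hinge block, 85 mm above the bench; fixed to the pedestal, a dark steel base 100 x 215 mm, 15 mm thick. x is along the hinge axis, z up; the lever runs to -y. Beside the lever's tip, centred 45 mm to the -x side of the lever's line, stands an aluminium plate up to 128 mm above the bench with the two short horizontal ribs, about 24 mm apart, that mark slow stir.
- jar_mid (a point): bystander, leave alone: small white lidded glaze jar, 42 mm across, 65 mm tall; the point is its centre, half-way up
- bowl_mid (a point): bystander, leave alone: small open terracotta bowl, 90 mm across, 35 mm tall; the point is its centre, half-way up
- brush_mid (a point): bystander, leave alone: glaze brush, 170 mm long, lying flat; the point is its centre, half-way up
- tendril_mid (a point): bystander, leave alone: green glazed curled ceramic tendril lying flat, about 80 mm across, 22 mm tall; the point is its centre, half-way up
- tile_mid (a point): bystander, leave alone: terracotta tile, 60 x 60 x 12 mm; the point is its centre, half-way up
- tub_mid (a point): bystander, leave alone: clear plastic tub, 120 x 160 mm, 65 mm tall; the point is its centre, half-way up
- can_mid (a point): bystander, leave alone: steel can with a paper label, 72 mm across, 100 mm tall; the point is its centre, half-way up

How it is judged:
By the outcome, as a careful person would: the job done as asked, in the order asked, and still so for the second after the job is handed in, while the arm keeps its last pose, push and grip.
It also fails if it takes over 50 s, if anything falls off the work surface, if the arm or the gripper's body presses on something with over 40 N, if the wrist force passes 120 N, or if a joint passes its speed limit or range.

## Working session

There is one attempt and no reset: what is moved stays moved. The work goes in short steps, Python scripts to look and compute and a tool call to move; the robot and the scene stay as the last step left them, time stands still between calls to the robot, and variables do not carry over. Pictures are saved under pics/ and viewed, and the job is handed in when it is done.

Besides the shell and the picture viewer there is one more tool, called after ">>>" by a JSON object that holds its "name" and its "arguments", one argument or row to a line. drive_tool: Moves the arm, as the interface text tells. Scaled input: -1 to 1 covers 20 mm each way for a shift and 8 degrees each way for a turn. Its arguments: {"type":"object","properties":{"commands":{"type":"array","items":{"type":"object","properties":{"rx":{"type":"number"},"ry":{"type":"number"},"rz":{"type":"number"},"tx":{"type":"number"},"ty":{"type":"number"},"tz":{"type":"number"},"grip":{"type":"number"}}}},"grip_force":{"type":"number"}},"required":["commands"]}

```bash
mkdir -p pics; ls
cat > h.py <<'E'
import numpy as np,cv2
from bench import status,eyes,workorder,spotter,r
def pt(f,u,v,z=None,T=None):
    z=f["range_z"][int(round(v)),int(round(u))] if z is None else z
    p=np.array([(u-f["cx"])/f["fx"]*z,(v-f["cy"])/f["fy"]*z,z,1])
    return ((f["T"] if T is None else T)@p)[:3]
def cloud(f):
    z=f["range_z"];v,u=np.mgrid[0:z.shape[0],0:z.shape[1]]
    P=np.stack([(u-f["cx"])/f["fx"]*z,(v-f["cy"])/f["fy"]*z,z,np.ones_like(z)],-1)
    return (P@f["T"].T)[...,:3]
E
python3 - <<'E'
from h import *
print(status.get_obs())
for c in ["scene","side"]:
    f=eyes.grab_frame(c);cv2.imwrite(f"pics/{c}0.png",f["frame"]);C=cloud(f)
    np.savez(f"{c}0.npz",**f)
    for n in ["ring","ring_peg","ring_axis","lock_rib","run_lever","paddle","lever_hinge","jar_mid","bowl_mid","can_mid","tub_mid","tile_mid","tendril_mid","brush_mid"]:
        try:
            for b in spotter.boxes_of(c,n)[:2]:
                u,v=b["position"][0]*560,b["position"][1]*420
                print(c,n,round(b["confidence"],2),round(u),round(v),C[min(int(v),419),min(int(u),559)].round(3))
        except Exception as e: print(n,e)
E
```

```text
pics
{'clock': 0.0, 'joints': array([-0.10808125,  0.47780831,  0.02237973,  1.55645664, -0.01153892,
        1.10925899, -0.08307043]), 'qvel': array([ 0.00012054,  0.00050445,  0.00144211,  0.00016975, -0.00052291,
        0.00217712,  0.00061722]), 'tau': array([-5.45967814e-04, -5.96443820e+01,  1.60769675e+00, -2.81194621e+01,
        1.24063640e-02,  9.39900521e-03,  2.20753498e-05]), 'tcp_pos': array([ 6.74417415e-01, -4.03818618e-05,  2.30318766e-01]), 'orientation': array([-2.22062309e+00, -2.22057749e+00,  2.12809763e-03]), 'contact_force': array([-0.12418179,  0.83555881,  0.29499726]), 'moment': array([ 0.01887177, -0.01396953,  0.04253673]), 'grip_width': 0.08508249671844355}
scene ring 0.51 218 187 [ 0.627 -0.229  0.128]
scene ring_peg 0.82 220 186 [ 0.622 -0.231  0.127]
scene ring_axis 0.64 225 193 [ 0.625 -0.195  0.124]
scene lock_rib 0.86 228 191 [ 0.609 -0.198  0.118]
scene lock_rib 0.49 361 338 [0.636 0.45  0.003]
scene run_lever 0.87 329 248 [0.525 0.199 0.12 ]
scene paddle 0.83 327 248 [0.527 0.193 0.116]
scene lever_hinge 0.7 327 263 [0.527 0.201 0.02 ]
scene ja
[... 714 characters left out ...]
5 [0.495 0.155 0.12 ]
side lock_rib 0.94 305 253 [ 0.514 -0.279  0.11 ]
side run_lever 0.53 223 184 [0.499 0.179 0.113]
side paddle 0.78 223 181 [0.52  0.217 0.106]
side lever_hinge 0.78 224 203 [0.467 0.109 0.086]
side jar_mid 0.88 250 235 [ 0.482 -0.031  0.043]
side jar_mid 0.36 225 183 [0.501 0.168 0.12 ]
side bowl_mid 0.64 313 215 [0.737 0.017 0.01 ]
side can_mid 0.77 338 312 [ 0.464 -0.487  0.086]
side tub_mid 0.89 227 164 [0.68  0.545 0.002]
side tile_mid 0.63 210 249 [0.369 0.009 0.012]
side tendril_mid 0.84 369 254 [ 0.735 -0.268  0.019]
side tendril_mid 0.38 226 179 [0.595 0.362 0.03 ]
side brush_mid 0.68 286 193 [0.738 0.193 0.012]
side brush_mid 0.37 307 257 [ 0.523 -0.271  0.09 ]
```

Run:
```python
import cv2
for c,(a,b,d,e) in dict(scene=(130,400,150,420),side=(130,400,130,400)).items():
    i=cv2.imread(f"pics/{c}0.png"); cv2.imwrite(f"pics/{c}0c.png",cv2.resize(i[d:min(e,420),a:b],None,fx=2.2,fy=2.2,interpolation=cv2.INTER_CUBIC))
```

```text
(no output)
```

View pics/scene0.png

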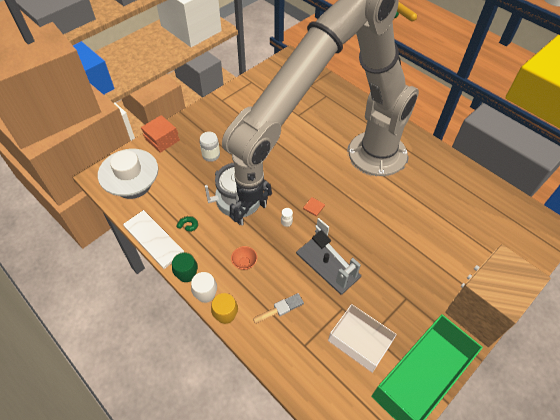

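View pics/side0.png

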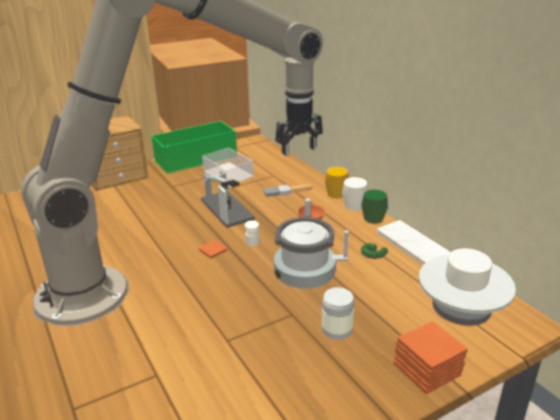

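Run:
```python
import cv2
i=cv2.imread("pics/scene0.png"); cv2.imwrite("pics/s1.png",cv2.resize(i[150:300,180:380],None,fx=4,fy=4,interpolation=cv2.INTER_CUBIC))
i=cv2.imread("pics/side0.png"); cv2.imwrite("pics/s2.png",cv2.resize(i[140:290,190:390],None,fx=4,fy=4,interpolation=cv2.INTER_CUBIC))
```

```text
(no output)
```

View pics/s1.png

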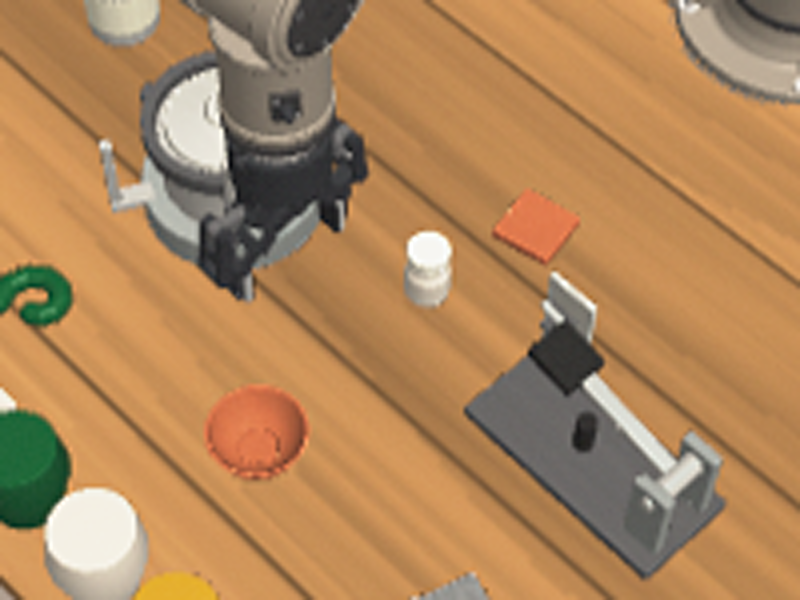

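View pics/s2.png

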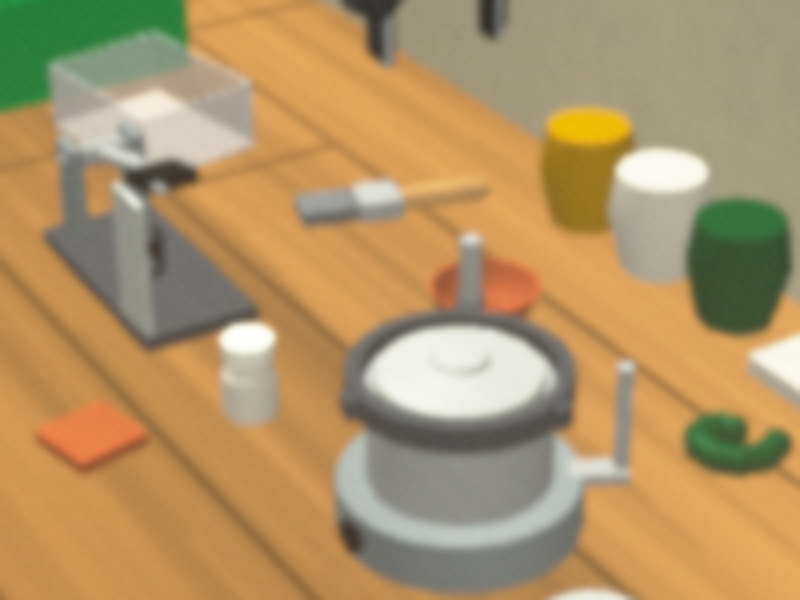

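Run:
```python
from h import *
from scipy.optimize import least_squares
for c in ["side","scene"]:
    f=dict(np.load(f"{c}0.npz"));C=cloud(f);print(c,"cam",f["T"][:3,3].round(3),f["fx"])
    m=(abs(C[...,2]-.125)<.004)&(np.hypot(C[...,0]-.57,C[...,1]+.25)<.12)
    g=f["frame"].max(-1)<115
    P=C[m&g]
    s=least_squares(lambda q:np.hypot(P[:,0]-q[0],P[:,1]-q[1])-.07,[.57,-.25],loss="soft_l1",f_scale=.004)
    print("ring",len(P),s.x.round(4),np.abs(s.fun).mean())
    m=(C[...,2]>.138)&(C[...,2]<.19)&(np.hypot(C[...,0]-s.x[0],C[...,1]-s.x[1])<.13)
    for p in C[m][::3]:print("tall",p.round(3),np.hypot(*(p[:2]-s.x)).round(3),np.degrees(np.arctan2(p[1]-s.x[1],p[0]-s.x[0])).round(1))
    v,u=np.nonzero((C[...,2]>.06)&(C[...,2]<.123)&(abs(np.hypot(C[...,0]-s.x[0],C[...,1]-s.x[1])-.11)<.015))
    for a,b in list(zip(v,u))[::3]:
        p=C[a,b];print("rib",b,a,p.round(3),np.hypot(*(p[:2]-s.x)).round(3),np.degrees(np.arctan2(p[1]-s.x[1],p[0]-s.x[0])).round(1))
```

```text
side cam [-0.117 -1.247  0.88 ] 545.7589299809432
ring 261 [ 0.5506 -0.2194] 0.0027848354473716287
tall [ 0.608 -0.133  0.169] 0.104 56.3
tall [ 0.614 -0.139  0.17 ] 0.103 51.7
tall [ 0.607 -0.14   0.169] 0.098 54.6
tall [ 0.61  -0.151  0.173] 0.091 49.2
tall [ 0.604 -0.145  0.169] 0.092 54.4
tall [ 0.611 -0.148  0.169] 0.093 49.4
tall [ 0.603 -0.147  0.167] 0.09 54.4
tall [ 0.61  -0.151  0.167] 0.09 49.2
tall [ 0.6   -0.15   0.167] 0.085 54.2
tall [ 0.608 -0.153  0.166] 0.088 48.9
tall [ 0.604 -0.144  0.159] 0.093 54.4
tall [ 0.61  -0.151  0.161] 0.091 49.2
tall [ 0.604 -0.145  0.157] 0.092 54.4
tall [ 0.612 -0.148  0.156] 0.094 49.4
tall [ 0.605 -0.143  0.153] 0.094 54.4
tall [ 0.611 -0.149  0.154] 0.093 49.3
tall [ 0.604 -0.145  0.151] 0.091 54.3
tall [ 0.6   -0.141  0.147] 0.092 57.8
tall [ 0.604 -0.151  0.15 ] 0.087 52.4
tall [ 0.601 -0.139  0.142] 0.095 57.7
tall [ 0.604 -0.15   0.147] 0.087 52.4
tall [ 0.601 -0.14   0.14 ] 0.094 57.8
tall [ 0.603 -0.151  0.144] 0.086 52.3
tall [ 0.602 -0.148  0.14 ] 0.089 54.2
tall [ 0.539 -0.212  0.139] 0.014 149.6
rib 310 214 [ 0.619 -0.143 
[... 1649 characters left out ...]
3  0.165] 0.092 50.1
tall [ 0.617 -0.144  0.153] 0.091 49.7
tall [ 0.615 -0.142  0.148] 0.092 51.6
tall [ 0.613 -0.139  0.138] 0.093 53.3
rib 207 186 [ 0.648 -0.266  0.118] 0.104 -30.1
rib 205 188 [ 0.657 -0.267  0.114] 0.113 -28.3
rib 205 189 [ 0.651 -0.277  0.093] 0.113 -34.3
rib 208 189 [ 0.649 -0.261  0.107] 0.103 -27.2
rib 208 190 [ 0.648 -0.264  0.097] 0.103 -29.3
rib 208 191 [ 0.65  -0.263  0.094] 0.104 -28.2
rib 208 192 [ 0.649 -0.265  0.085] 0.105 -29.3
rib 208 193 [ 0.65  -0.264  0.081] 0.105 -28.7
rib 208 194 [ 0.651 -0.264  0.076] 0.106 -28.7
rib 209 195 [ 0.65  -0.26   0.073] 0.103 -26.9
rib 209 196 [ 0.651 -0.26   0.069] 0.104 -26.3
rib 237 202 [ 0.62  -0.138  0.122] 0.098 50.5
```

>>> {"name": "drive_tool", "arguments": {
  "commands": [
    {"tx": -0.41,"ty": -0.91,"rz": -0.6},
    {"tx": -0.41,"ty": -0.91,"rz": -0.6},
    {"tx": -0.41,"ty": -0.91,"rz": -0.6},
    {"tx": -0.41,"ty": -0.91,"rz": -0.6},
    {"tx": -0.41,"ty": -0.91,"rz": -0.6},
    {"tx": -0.41,"ty": -0.91,"rz": -0.6},
    {"tx": -0.41,"ty": -0.91,"rz": -0.6},
    {"tx": -0.41,"ty": -0.91,"rz": -0.6},
    {}
  ]
}}

```text
validation failed for argument at $.co...
```

```bash
cat >> h.py <<'E'
from scipy.spatial.transform import Rotation as R
def wrist(name):
    o=status.get_obs();f=eyes.grab_frame("wrist");Tw=np.eye(4);Tw[:3,:3]=R.from_rotvec(o["orientation"]).as_matrix();Tw[:3,3]=o["tcp_pos"]
    f["T"]=Tw@f["T_tool_cam"];cv2.imwrite(f"pics/{name}.png",f["frame"]);np.savez(name+".npz",**f);return o,f
E
python3 - <<'E'
from h import *
o,f=wrist("w1");print(o["tcp_pos"],o["joints"].round(2),o["orientation"])
C=cloud(f)
for z0,z1,n in [(.166,.19,"pegtop"),(.135,.165,"peg")]:
    v,u=np.nonzero((C[...,2]>z0)&(C[...,2]<z1)&(f["range_z"]>0)&(np.hypot(C[...,0]-.608,C[...,1]+.146)<.03))
    print(n,len(v),C[v,u].mean(0) if len(v) else 0,u.mean() if len(v) else 0,v.mean() if len(v) else 0)
for n in ["ring_peg","lock_rib","ring_axis"]:
    for b in spotter.boxes_of("wrist",n)[:2]:
        u,v=b["position"][0]*560,b["position"][1]*420;print(n,b["confidence"],u,v,C[int(v),int(u)])
E
```

```text
[6.75009085e-01 8.63514504e-06 2.31284338e-01] [-0.11  0.48  0.02  1.56 -0.01  1.11 -0.08] [-2.22144171e+00 -2.22142159e+00  2.53376062e-06]
pegtop 224 [ 0.6109554  -0.13923863  0.17037034] 205.82142857142858 375.32589285714283
peg 417 [ 0.61218567 -0.13664317  0.15083268] 211.6642685851319 355.81534772182255
ring_peg 0.95 204.288 358.512 [ 0.60583793 -0.13588472  0.15442855]
ring_peg 0.23 423.976 5.796 [0.82130077 0.18210562 0.01702674]
lock_rib 0.98 214.088 329.406 [ 0.60908792 -0.12985788  0.12305227]
ring_axis 0.67 212.8 334.99199999999996 [ 0.60698895 -0.13487911  0.12448863]
ring_axis 0.31 129.584 196.09799999999998 [ 0.51435694 -0.00613008  0.06370823]
```

View pics/w1.png

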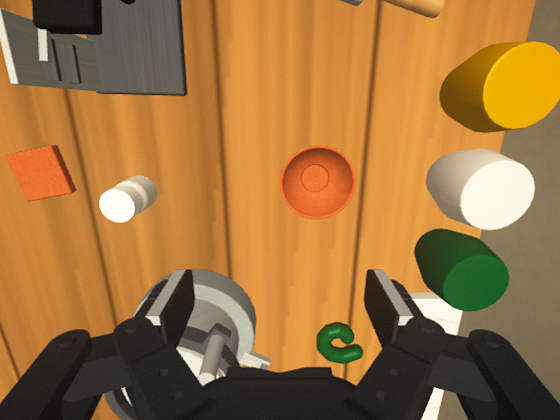

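>>> {"name": "drive_tool", "arguments": {
  "commands": [
    {"tx": -0.41,"ty": -0.91,"tz": 0,"rx": 0,"ry": 0,"rz": -0.6,"grip": -1},
    {"tx": -0.41,"ty": -0.91,"tz": 0,"rx": 0,"ry": 0,"rz": -0.6,"grip": -1},
    {"tx": -0.41,"ty": -0.91,"tz": 0,"rx": 0,"ry": 0,"rz": -0.6,"grip": -1},
    {"tx": -0.41,"ty": -0.91,"tz": 0,"rx": 0,"ry": 0,"rz": -0.6,"grip": -1},
    {"tx": -0.41,"ty": -0.91,"tz": 0,"rx": 0,"ry": 0,"rz": -0.6,"grip": -1},
    {"tx": -0.41,"ty": -0.91,"tz": 0,"rx": 0,"ry": 0,"rz": -0.6,"grip": -1},
    {"tx": -0.41,"ty": -0.91,"tz": 0,"rx": 0,"ry": 0,"rz": -0.6,"grip": -1},
    {"tx": -0.41,"ty": -0.75,"tz": 0,"rx": 0,"ry": 0,"rz": -0.6,"grip": -1},
    {"tx": 0,"ty": 0,"tz": 0,"rx": 0,"ry": 0,"rz": 0,"grip": -1}
  ]
}}

```text
clock: 2.82
tcp_pos: [0.6089, -0.1439, 0.2315]
orientation: [2.829, 1.364, -0.001]
contact_force: [0.6, -0.3, 0.0]
grip_width: 0.0854
```

Run:
```python
from h import *
o,f=wrist("w2");print(o["clock"],o["tcp_pos"],o["joints"].round(2),R.from_rotvec(o["orientation"]).as_matrix().round(3))
C=cloud(f)
v,u=np.nonzero((C[...,2]>.165)&(C[...,2]<.19)&(f["range_z"]>0)&(np.hypot(C[...,0]-.608,C[...,1]+.146)<.025))
print(len(v),C[v,u].mean(0) if len(v) else 0,u.mean() if len(v) else 0,v.mean() if len(v) else 0)
f=eyes.grab_frame("side");cv2.imwrite("pics/side2.png",cv2.resize(f["frame"][100:300,180:400],None,fx=3.5,fy=3))
```

```text
2.825 [ 0.60885243 -0.14393574  0.23146781] [-0.02  0.4   0.2   1.69 -0.09  1.06 -0.46] [[ 0.623  0.783 -0.   ]
 [ 0.783 -0.623 -0.001]
 [-0.001  0.    -1.   ]]
372 [ 0.61152639 -0.14144952  0.17073197] 280.1290322580645 224.6747311827957
```

View pics/w2.png

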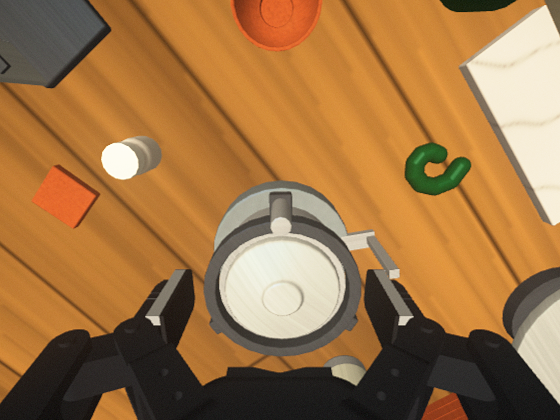

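View pics/side2.png

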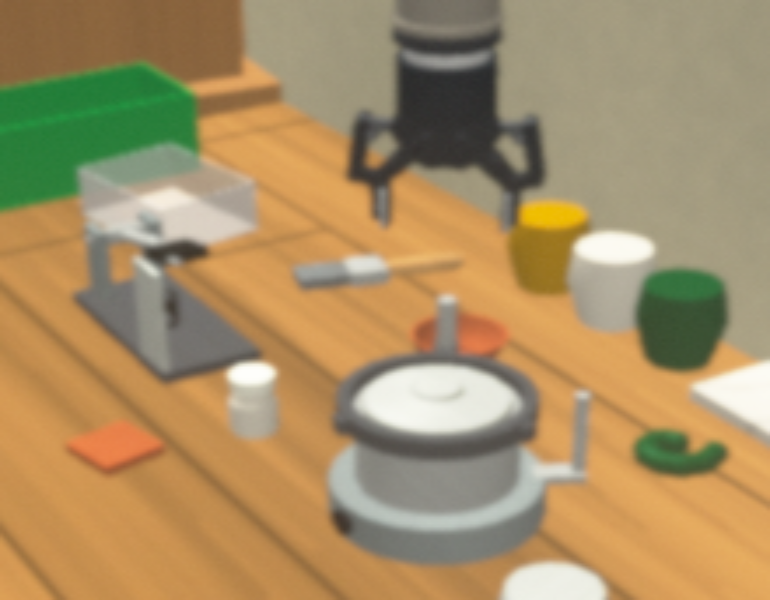

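Run:
```python
from h import *
from scipy.optimize import least_squares
f=dict(np.load("w2.npz"));C=cloud(f)
rr=np.hypot(C[...,0]-.553,C[...,1]+.217)
P=C[(f["range_z"]>0)&(abs(C[...,2]-.125)<.004)&(rr<.095)&(rr>.05)&(f["frame"].max(-1)<120)]
s=least_squares(lambda q:np.maximum(0,np.hypot(P[:,0]-q[0],P[:,1]-q[1])-.0775)+np.minimum(0,np.hypot(P[:,0]-q[0],P[:,1]-q[1])-.066),[.553,-.217],loss="soft_l1",f_scale=.002)
c=s.x;d=np.hypot(*(P[:,:2]-c).T);print(len(P),c,np.percentile(d,[1,10,50,90,99]))
K=C[(C[...,2]>.136)&(rr<.03)];print("knob",K.mean(0),(K.min(0)+K.max(0))/2)
# top disc min enclosing circle
m=(C[...,2]>.167)&(C[...,2]<.18)&(np.hypot(C[...,0]-.61,C[...,1]+.144)<.025)
m=m.astype(np.uint8);v,u=np.nonzero(m);print(cv2.minEnclosingCircle(np.stack([u,v],1).astype(np.float32)), C[v,u][:,:2].min(0),C[v,u][:,:2].max(0))
a=lambda p:(np.hypot(*(p[:2]-c)).round(4),np.degrees(np.arctan2(*(p[:2]-c)[::-1])).round(2))
p=C[v,u].mean(0);print("peg",p,a(p))
v,u=np.nonzero((C[...,2]>.112)&(C[...,2]<.126)&(np.hypot(C[...,0]-.648,C[...,1]+.267)<.025))
print("rib",len(v),C[v,u].mean(0),a(C[v,u].mean(0)),u.mean(),v.mean())
```

```text
4995 [ 0.55673364 -0.21319583] [0.06460609 0.06567427 0.07065366 0.07555529 0.08239674]<stdin>:8: RuntimeWarning: Mean of empty slice.
  ret = um.true_divide(
Traceback (most recent call last):
ValueError: zero-size array to reduction operation minimum which has no identity
```

Run:
```python
from h import *
f=dict(np.load("w2.npz"));C=cloud(f);c=np.array([.5567,-.2132])
a=lambda p:(np.hypot(*(p[:2]-c)).round(4),np.degrees(np.arctan2(*(p[:2]-c)[::-1])).round(2))
m=(C[...,2]>.167)&(C[...,2]<.18)&(np.hypot(C[...,0]-.61,C[...,1]+.144)<.025)
v,u=np.nonzero(m);print(cv2.minEnclosingCircle(np.stack([u,v],1).astype(np.float32)), C[v,u][:,:2].min(0),C[v,u][:,:2].max(0))
p=C[v,u].mean(0);print("peg",p,a(p))
v,u=np.nonzero((C[...,2]>.112)&(C[...,2]<.126)&(np.hypot(C[...,0]-.648,C[...,1]+.267)<.025))
print("rib",len(v),C[v,u].mean(0),a(C[v,u].mean(0)),u.mean(),v.mean())
```

```text
((280.1691589355469, 224.8157958984375), 10.878901481628418) [ 0.60347015 -0.14985662] [ 0.6186825  -0.13461313]
peg [ 0.61143351 -0.1416038   0.1709015 ] (np.float64(0.0901), np.float64(52.6))
rib 145 [ 0.65308488 -0.26408628  0.11777829] (np.float64(0.109), np.float64(-27.83)) 392.2758620689655 271.5241379310345
```

>>> {"name": "drive_tool", "arguments": {
  "grip_force": 20,
  "commands": [
    {"tx": 0.13,"ty": 0.11,"tz": -0.95,"rx": 0,"ry": 0,"rz": 0,"grip": -1},
    {"tx": 0,"ty": 0,"tz": -0.95,"rx": 0,"ry": 0,"rz": 0,"grip": -1},
    {"tx": 0,"ty": 0,"tz": -0.95,"rx": 0,"ry": 0,"rz": 0,"grip": -1},
    {"tx": 0,"ty": 0,"tz": -0.95,"rx": 0,"ry": 0,"rz": 0,"grip": -1},
    {"tx": 0,"ty": 0,"tz": -0.95,"rx": 0,"ry": 0,"rz": 0,"grip": -1},
    {"tx": 0,"ty": 0,"tz": 0,"rx": 0,"ry": 0,"rz": 0,"grip": 1},
    {"tx": 0,"ty": 0,"tz": 0,"rx": 0,"ry": 0,"rz": 0,"grip": 1},
    {"tx": 0,"ty": 0,"tz": 0,"rx": 0,"ry": 0,"rz": 0,"grip": 1},
    {"tx": 0,"ty": 0,"tz": 0,"rx": 0,"ry": 0,"rz": 0,"grip": 1},
    {"tx": 0,"ty": 0,"tz": 0,"rx": 0,"ry": 0,"rz": 0,"grip": 1}
  ]
}}

```text
clock: 4.18
tcp_pos: [0.6126, -0.1404, 0.1372]
orientation: [2.828, 1.367, 0.002]
contact_force: [0.4, 0.3, 4.5]
grip_width: 0.0154
```

Run:
```python
import numpy as np
c=np.array([.5567,-.2132]);a=np.radians(np.linspace(52.5,-27.8,12));p=c+.0903*np.c_[np.cos(a),np.sin(a)]
p0=p[0]
print((np.diff(p,axis=0)/.02).round(2), 80.3/11/8, p[-1])
```

```text
[[ 0.43 -0.38]
 [ 0.38 -0.43]
 [ 0.32 -0.48]
 [ 0.26 -0.51]
 [ 0.19 -0.54]
 [ 0.12 -0.56]
 [ 0.05 -0.57]
 [-0.02 -0.57]
 [-0.1  -0.57]
 [-0.17 -0.55]
 [-0.24 -0.52]] 0.9125 [ 0.63657766 -0.25531471]
```

>>> {"name": "drive_tool", "arguments": {
  "commands": [
    {"tx": 0.43,"ty": -0.38,"tz": 0,"rx": 0,"ry": 0,"rz": -0.91,"grip": 1},
    {"tx": 0.38,"ty": -0.43,"tz": 0,"rx": 0,"ry": 0,"rz": -0.91,"grip": 1},
    {"tx": 0.32,"ty": -0.48,"tz": 0,"rx": 0,"ry": 0,"rz": -0.91,"grip": 1},
    {"tx": 0.26,"ty": -0.51,"tz": 0,"rx": 0,"ry": 0,"rz": -0.91,"grip": 1},
    {"tx": 0.19,"ty": -0.54,"tz": 0,"rx": 0,"ry": 0,"rz": -0.91,"grip": 1},
    {"tx": 0,"ty": 0,"tz": 0,"rx": 0,"ry": 0,"rz": 0,"grip": 1}
  ]
}}

```text
clock: 4.92
tcp_pos: [0.6457, -0.1877, 0.1372]
orientation: [3.112, 0.415, 0.006]
contact_force: [5.6, -0.9, 1.3]
grip_width: 0.0154
```

>>> {"name": "drive_tool", "arguments": {
  "commands": [
    {"tx": 0.12,"ty": -0.56,"tz": 0,"rx": 0,"ry": 0,"rz": -0.91,"grip": 1},
    {"tx": 0.05,"ty": -0.57,"tz": 0,"rx": 0,"ry": 0,"rz": -0.91,"grip": 1},
    {"tx": -0.02,"ty": -0.57,"tz": 0,"rx": 0,"ry": 0,"rz": -0.91,"grip": 1},
    {"tx": -0.1,"ty": -0.57,"tz": 0,"rx": 0,"ry": 0,"rz": -0.91,"grip": 1},
    {"tx": -0.17,"ty": -0.55,"tz": 0,"rx": 0,"ry": 0,"rz": -0.91,"grip": 1},
    {"tx": -0.24,"ty": -0.52,"tz": 0,"rx": 0,"ry": 0,"rz": -0.91,"grip": 1},
    {"tx": 0,"ty": 0,"tz": 0,"rx": 0,"ry": 0,"rz": 0,"grip": 1},
    {"tx": 0,"ty": 0,"tz": 0,"rx": 0,"ry": 0,"rz": 0,"grip": 1}
  ]
}}

```text
clock: 5.92
tcp_pos: [0.6403, -0.2558, 0.1374]
orientation: [3.043, -0.77, 0.015]
contact_force: [13.1, -6.9, -4.8]
grip_width: 0.0154
```

Run:
```python
from h import *
o,f=wrist("w3");c=np.array([.5567,-.2132]);d=o["tcp_pos"][:2]-c
print(o["clock"],o["tcp_pos"],np.hypot(*d),np.degrees(np.arctan2(d[1],d[0])),o["joints"].round(2))
```

```text
5.925 [ 0.64026769 -0.25579453  0.13737757] 0.0937968692383467 -27.007980060595013 [-0.07  0.64  0.53  1.63 -0.38  0.96 -1.47]
```

View pics/w3.png

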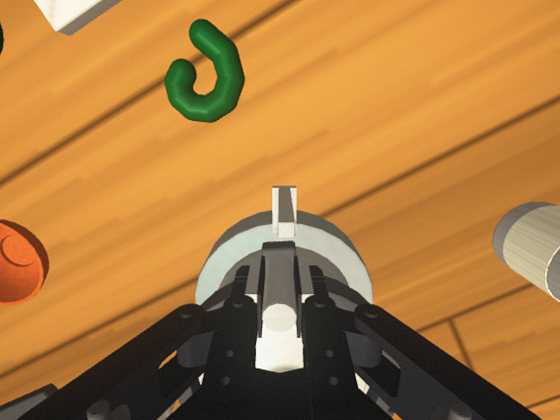

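>>> {"name": "drive_tool", "arguments": {
  "commands": [
    {"tx": 0,"ty": 0,"tz": 0,"rx": 0,"ry": 0,"rz": 0,"grip": -1},
    {"tx": 0,"ty": 0,"tz": 0,"rx": 0,"ry": 0,"rz": 0,"grip": -1},
    {"tx": 0,"ty": 0,"tz": 0,"rx": 0,"ry": 0,"rz": 0,"grip": -1},
    {"tx": 0,"ty": 0,"tz": 0,"rx": 0,"ry": 0,"rz": 0,"grip": -1},
    {"tx": 0,"ty": 0,"tz": 1,"rx": 0,"ry": 0,"rz": 0,"grip": -1},
    {"tx": 0,"ty": 0,"tz": 1,"rx": 0,"ry": 0,"rz": 0,"grip": -1},
    {"tx": 0,"ty": 0,"tz": 1,"rx": 0,"ry": 0,"rz": 0,"grip": -1},
    {"tx": 0,"ty": 0,"tz": 1,"rx": 0,"ry": 0,"rz": 0,"grip": -1},
    {"tx": 0,"ty": 0,"tz": 1,"rx": 0,"ry": 0,"rz": 0,"grip": -1},
    {"tx": 0,"ty": 0,"tz": 0,"rx": 0,"ry": 0,"rz": 0,"grip": -1}
  ]
}}

```text
clock: 7.22
tcp_pos: [0.6374, -0.2544, 0.2387]
orientation: [3.045, -0.773, 0.006]
contact_force: [0.3, -0.4, 0.1]
grip_width: 0.0853
```

Run:
```python
from h import *
from scipy.optimize import least_squares
o,f=wrist("w4");C=cloud(f);c=np.array([.5567,-.2132]);print(o["tcp_pos"])
rr=np.hypot(C[...,0]-.553,C[...,1]+.217)
P=C[(f["range_z"]>0)&(abs(C[...,2]-.125)<.004)&(rr<.095)&(rr>.05)&(f["frame"].max(-1)<120)]
s=least_squares(lambda q:np.maximum(0,np.hypot(P[:,0]-q[0],P[:,1]-q[1])-.0775)+np.minimum(0,np.hypot(P[:,0]-q[0],P[:,1]-q[1])-.066),c,loss="soft_l1",f_scale=.002)
print("axis",s.x,len(P));
v,u=np.nonzero((C[...,2]>.166)&(C[...,2]<.18)&(np.hypot(C[...,0]-.637,C[...,1]+.255)<.025))
p=C[v,u].mean(0);
v2,u2=np.nonzero((C[...,2]>.112)&(C[...,2]<.1225)&(np.hypot(C[...,0]-.653,C[...,1]+.265)<.025)&(rr>.105))
q=C[v2,u2].mean(0);print(u.mean(),v.mean(),p,u2.mean(),v2.mean(),q)
for cc in (c,s.x):
  a=lambda p:(np.hypot(*(p[:2]-cc)).round(4),np.degrees(np.arctan2(*(p[:2]-cc)[::-1])).round(2))
  print("peg",a(p),"rib",a(q),"ringval",1.45-np.radians(a(p)[1]-a(q)[1]))
# pedestal in the start wrist/scene/side views
for n in ["scene0","side0","w1"]:
    f=dict(np.load(n+".npz"));C=cloud(f)
    m=(f["range_z"]>0)&(abs(C[...,2]-.015)<.005)&(f["frame"].max(-1)<110)&(np.hypot(C[...,0]-.52,C[...,1]-.22)<.16)
    if m.sum()>30:
        print(n,"base",m.sum(),cv2.minAreaRect((C[m][:,:2]*1000).astype(np.float32)))
    m=(f["range_z"]>0)&(C[...,2]>.1)&(C[...,2]<.14)&(f["frame"].max(-1)<70)&(np.hypot(C[...,0]-.52,C[...,1]-.2)<.12)
    if m.sum(): print(n,"paddle",m.sum(),C[m].mean(0),cv2.minAreaRect((C[m][:,:2]*1000).astype(np.float32)))
    m=(f["range_z"]>0)&(C[...,2]>.06)&(C[...,2]<.14)&(np.hypot(C[...,0]-.52,C[...,1]-.22)<.18)&(f["frame"].max(-1)>=90)
    if m.sum(): print(n,"metal",m.sum(),C[m].min(0),C[m].max(0))
```

```text
[ 0.63736202 -0.25438309  0.23865474]
axis [ 0.55762794 -0.21480333] 4749
278.41470588235296 223.30588235294118 [ 0.63891953 -0.25358216  0.17075599] 283.0 181.5 [ 0.6543232  -0.26652997  0.11885316]
peg (np.float64(0.0916), np.float64(-26.16)) rib (np.float64(0.1112), np.float64(-28.65)) ringval 1.4065413016253412
peg (np.float64(0.0901), np.float64(-25.5)) rib (np.float64(0.1097), np.float64(-28.14)) ringval 1.4039233077473496
scene0 base 740 ((525.18505859375, 205.55001831054688), (214.4912872314453, 97.99402618408203), 89.48558807373047)
scene0 paddle 185 [0.52344616 0.1624622  0.12465447] ((520.7838745117188, 161.94021606445312), (47.163021087646484, 44.0940055847168), 86.69274139404297)
scene0 metal 559 [0.46900937 0.10047072 0.0600964 ] [0.62128315 0.38125012 0.13689591]
side0 base 113 ((513.7650146484375, 194.18893432617188), (96.06239318847656, 199.66262817382812), 0.35731348395347595)
side0 paddle 23 [0.51101857 0.14618478 0.12463881] ((510.2430419921875, 146.11813354492188), (22.334461212158203, 39.82792663574219), 72.25833892822266)
side0 metal 455 [0.46559802 0.09402712 0.0601876 ] [0.6263475  0.38172462 0.13214722]
w1 base 7976 ((521.3069458007812, 143.47113037109375), (90.87330627441406, 98.35081481933594), 88.81169128417969)
w1 paddle 2226 [0.52412447 0.14602529 0.12440627] ((521.1424560546875, 148.20199584960938), (23.724597930908203, 44.265865325927734), 88.76691436767578)
w1 metal 3701 [0.47049766 0.10100795 0.06005633] [0.50531584 0.15563959 0.1296984 ]
```

View pics/w4.png

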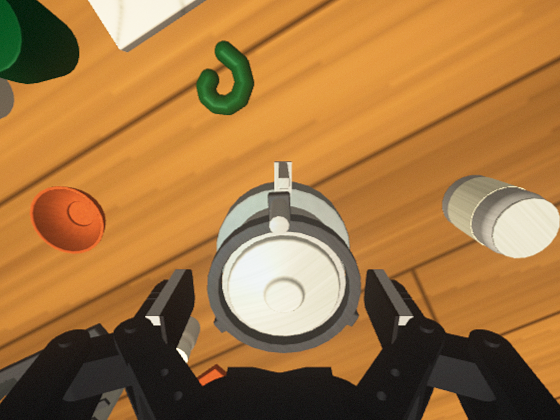

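>>> {"name": "drive_tool", "arguments": {
  "commands": [
    {"tx": -0.08,"ty": -0.17,"tz": -1,"rx": 0,"ry": 0,"rz": -0.3,"grip": -1},
    {"tx": 0,"ty": 0,"tz": -1,"rx": 0,"ry": 0,"rz": 0,"grip": -1},
    {"tx": 0,"ty": 0,"tz": -1,"rx": 0,"ry": 0,"rz": 0,"grip": -1},
    {"tx": 0,"ty": 0,"tz": -1,"rx": 0,"ry": 0,"rz": 0,"grip": -1},
    {"tx": 0,"ty": 0,"tz": -0.9,"rx": 0,"ry": 0,"rz": 0,"grip": -1},
    {"tx": 0,"ty": 0,"tz": 0,"rx": 0,"ry": 0,"rz": 0,"grip": 1},
    {"tx": 0,"ty": 0,"tz": 0,"rx": 0,"ry": 0,"rz": 0,"grip": 1},
    {"tx": 0,"ty": 0,"tz": 0,"rx": 0,"ry": 0,"rz": 0,"grip": 1},
    {"tx": 0,"ty": 0,"tz": 0,"rx": 0,"ry": 0,"rz": 0,"grip": 1},
    {"tx": 0,"ty": 0,"tz": 0,"rx": 0,"ry": 0,"rz": 0,"grip": 1}
  ]
}}

```text
clock: 8.52
tcp_pos: [0.6359, -0.257, 0.1394]
orientation: [-3.028, 0.836, -0.004]
contact_force: [1.1, 0.9, 4.8]
grip_width: 0.0151
```

>>> {"name": "drive_tool", "arguments": {
  "commands": [
    {"tx": 0,"ty": 0,"tz": 0,"rx": 0,"ry": 0,"rz": 0,"grip": -1},
    {"tx": 0,"ty": 0,"tz": 0,"rx": 0,"ry": 0,"rz": 0,"grip": -1},
    {"tx": 0,"ty": 0,"tz": 0,"rx": 0,"ry": 0,"rz": 0,"grip": -1},
    {"tx": 0,"ty": 0,"tz": 0,"rx": 0,"ry": 0,"rz": 0,"grip": -1},
    {"tx": 0,"ty": 0,"tz": 1,"rx": 0,"ry": 0,"rz": 0,"grip": -1},
    {"tx": 0,"ty": 0,"tz": 1,"rx": 0,"ry": 0,"rz": 0,"grip": -1},
    {"tx": 0,"ty": 0,"tz": 1,"rx": 0,"ry": 0,"rz": 0,"grip": -1},
    {"tx": 0,"ty": 0,"tz": 1,"rx": 0,"ry": 0,"rz": 0,"grip": -1},
    {"tx": 0,"ty": 0,"tz": 1,"rx": 0,"ry": 0,"rz": 0,"grip": -1},
    {"tx": 0,"ty": 0,"tz": 0,"rx": 0,"ry": 0,"rz": 0,"grip": -1}
  ]
}}

```text
clock: 9.78
tcp_pos: [0.6357, -0.2578, 0.2406]
orientation: [3.028, -0.836, 0.006]
contact_force: [0.4, -0.0, -0.7]
grip_width: 0.0853
```

Run:
```python
from h import *
from scipy.optimize import least_squares
o,f=wrist("w5");C=cloud(f);c=np.array([.5567,-.2132]);print(o["tcp_pos"])
rr=np.hypot(C[...,0]-.553,C[...,1]+.217)
P=C[(f["range_z"]>0)&(abs(C[...,2]-.125)<.004)&(rr<.095)&(rr>.05)&(f["frame"].max(-1)<120)]
s=least_squares(lambda q:np.maximum(0,np.hypot(P[:,0]-q[0],P[:,1]-q[1])-.0775)+np.minimum(0,np.hypot(P[:,0]-q[0],P[:,1]-q[1])-.066),c,loss="soft_l1",f_scale=.002)
print("axis",s.x,len(P));
v,u=np.nonzero((C[...,2]>.166)&(C[...,2]<.18)&(np.hypot(C[...,0]-.637,C[...,1]+.255)<.025))
p=C[v,u].mean(0);
v2,u2=np.nonzero((C[...,2]>.112)&(C[...,2]<.1225)&(np.hypot(C[...,0]-.653,C[...,1]+.265)<.025)&(rr>.105))
q=C[v2,u2].mean(0);print(u.mean(),v.mean(),p,u2.mean(),v2.mean(),q)
for cc in (c,s.x):
  a=lambda p:(np.hypot(*(p[:2]-cc)).round(4),np.degrees(np.arctan2(*(p[:2]-cc)[::-1])).round(2))
  print("peg",a(p),"rib",a(q),"ringval",1.45-np.radians(a(p)[1]-a(q)[1]))
```

```text
[ 0.63574671 -0.25779912  0.2406378 ]
axis [ 0.55757289 -0.21487282] 4674
277.555223880597 222.55223880597015 [ 0.63749289 -0.25639933  0.17075836] 278.00735294117646 181.30882352941177 [ 0.65415671 -0.26662556  0.11873335]
peg (np.float64(0.0916), np.float64(-28.13)) rib (np.float64(0.1111), np.float64(-28.73)) ringval 1.439528024488034
peg (np.float64(0.0901), np.float64(-27.46)) rib (np.float64(0.1096), np.float64(-28.18)) ringval 1.437433629385641
```

View pics/w5.png

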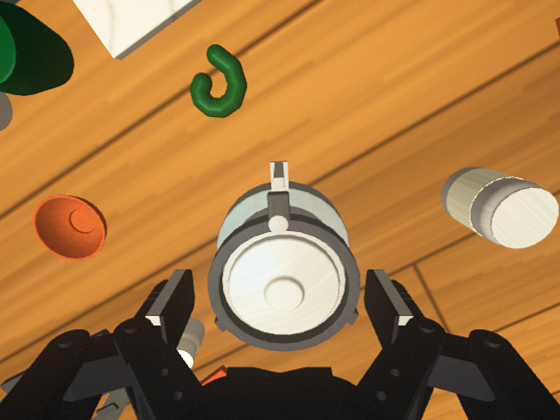

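>>> {"name": "drive_tool", "arguments": {
  "commands": [
    {"tx": -0.26,"ty": 0.95,"tz": 0,"rx": 0,"ry": 0,"rz": 0.18,"grip": -1},
    {"tx": -0.26,"ty": 0.95,"tz": 0,"rx": 0,"ry": 0,"rz": 0.18,"grip": -1},
    {"tx": -0.26,"ty": 0.95,"tz": 0,"rx": 0,"ry": 0,"rz": 0.18,"grip": -1},
    {"tx": -0.26,"ty": 0.95,"tz": 0,"rx": 0,"ry": 0,"rz": 0.18,"grip": -1},
    {"tx": -0.26,"ty": 0.95,"tz": 0,"rx": 0,"ry": 0,"rz": 0.18,"grip": -1},
    {"tx": -0.26,"ty": 0.95,"tz": 0,"rx": 0,"ry": 0,"rz": 0.18,"grip": -1},
    {"tx": -0.26,"ty": 0.95,"tz": 0,"rx": 0,"ry": 0,"rz": 0.18,"grip": -1},
    {"tx": -0.26,"ty": 0.95,"tz": 0,"rx": 0,"ry": 0,"rz": 0.18,"grip": -1},
    {"tx": -0.26,"ty": 0.95,"tz": 0,"rx": 0,"ry": 0,"rz": 0.18,"grip": -1},
    {"tx": -0.26,"ty": 0.95,"tz": 0,"rx": 0,"ry": 0,"rz": 0.18,"grip": -1}
  ]
}}

```text
clock: 11.08
tcp_pos: [0.5825, -0.0659, 0.2383]
orientation: [3.11, -0.448, 0.0]
contact_force: [-0.9, -0.5, -0.6]
grip_width: 0.0852
```

>>> {"name": "drive_tool", "arguments": {
  "commands": [
    {"tx": -0.26,"ty": 0.95,"tz": 0,"rx": 0,"ry": 0,"rz": 0.18,"grip": -1},
    {"tx": -0.26,"ty": 0.95,"tz": 0,"rx": 0,"ry": 0,"rz": 0.18,"grip": -1},
    {"tx": -0.26,"ty": 0.95,"tz": 0,"rx": 0,"ry": 0,"rz": 0.18,"grip": -1},
    {"tx": -0.26,"ty": 0.95,"tz": 0,"rx": 0,"ry": 0,"rz": 0.18,"grip": -1},
    {"tx": -0.26,"ty": 0.95,"tz": 0,"rx": 0,"ry": 0,"rz": 0.18,"grip": -1},
    {"tx": -0.26,"ty": 0.95,"tz": 0,"rx": 0,"ry": 0,"rz": 0.18,"grip": -1},
    {"tx": -0.26,"ty": 0.95,"tz": 0,"rx": 0,"ry": 0,"rz": 0.18,"grip": -1},
    {"tx": -0.26,"ty": 0.95,"tz": 0,"rx": 0,"ry": 0,"rz": 0.18,"grip": -1},
    {"tx": -0.26,"ty": 0.95,"tz": 0,"rx": 0,"ry": 0,"rz": 0.18,"grip": -1},
    {"tx": -0.26,"ty": 0.95,"tz": 0,"rx": 0,"ry": 0,"rz": 0.18,"grip": -1}
  ]
}}

```text
clock: 12.32
tcp_pos: [0.5305, 0.1241, 0.2383]
orientation: [3.141, -0.054, 0.0]
contact_force: [-0.1, 0.5, 0.8]
grip_width: 0.0855
```

>>> {"name": "drive_tool", "arguments": {
  "commands": [
    {"tx": -0.26,"ty": 0.95,"tz": 0,"rx": 0,"ry": 0,"rz": 0.18,"grip": -1},
    {"tx": -0.2,"ty": 0.95,"tz": 0,"rx": 0,"ry": 0,"rz": 0.18,"grip": -1},
    {"tx": 0,"ty": 0,"tz": 0,"rx": 0,"ry": 0,"rz": 0,"grip": -1}
  ]
}}

```text
clock: 12.7
tcp_pos: [0.5212, 0.1629, 0.2382]
orientation: [-3.141, -0.028, 0.0]
contact_force: [0.5, 0.4, -0.2]
grip_width: 0.0854
```

Run:
```python
from h import *
o,f=wrist("w6");C=cloud(f);print(o["clock"],o["tcp_pos"],o["joints"].round(2),R.from_rotvec(o["orientation"]).as_matrix().round(3))
k=(f["range_z"]>0)
m=k&(abs(C[...,2]-.015)<.004)&(f["frame"].max(-1)<130)&(np.hypot(C[...,0]-.52,C[...,1]-.2)<.14)
print("base",m.sum(),cv2.minAreaRect((C[m][:,:2]*1000).astype(np.float32)))
m=k&(C[...,2]>.108)&(C[...,2]<.138)&(f["frame"].max(-1)<70)&(abs(C[...,0]-.522)<.03)&(abs(C[...,1]-.162)<.035)
print("paddle",m.sum(),C[m].mean(0),C[m].min(0),C[m].max(0))
A=np.c_[C[m][:,1],np.ones(m.sum())];s=np.linalg.lstsq(A,C[m][:,2],rcond=None)[0];print("slope",s[0])
m=k&(C[...,2]>.06)&(C[...,2]<.135)&(C[...,0]<.495)&(C[...,1]<.18)&(C[...,1]>.08);print("plate",m.sum(),C[m].min(0),C[m].max(0))
```

```text
12.7 [0.52118286 0.16290677 0.23821152] [-0.73  0.27  0.38  1.88 -0.12  1.02 -1.86] [[ 1.     0.018 -0.   ]
 [ 0.018 -1.     0.   ]
 [-0.    -0.    -1.   ]]
base 8535 ((522.3074340820312, 204.8388671875), (212.92796325683594, 99.51872253417969), 88.57139587402344)
paddle 2513 [0.52348255 0.16155263 0.12200272] [0.49935264 0.136704   0.10819136] [0.54378849 0.18613316 0.12852946]
slope -0.22089185185908694
plate 1458 [0.47174054 0.10153378 0.06005256] [0.48966103 0.15146309 0.12885495]
```

View pics/w6.png

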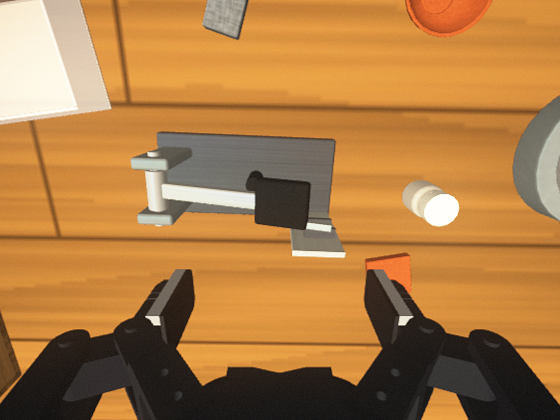

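>>> {"name": "drive_tool", "arguments": {
  "commands": [
    {"tx": 0,"ty": -0.2,"tz": 0,"rx": 0,"ry": 0,"rz": 0,"grip": 1},
    {"tx": 0,"ty": 0,"tz": 0,"rx": 0,"ry": 0,"rz": 0,"grip": 1},
    {"tx": 0,"ty": 0,"tz": 0,"rx": 0,"ry": 0,"rz": 0,"grip": 1},
    {"tx": 0,"ty": 0,"tz": -1,"rx": 0,"ry": 0,"rz": 0,"grip": 1},
    {"tx": 0,"ty": 0,"tz": -1,"rx": 0,"ry": 0,"rz": 0,"grip": 1},
    {"tx": 0,"ty": 0,"tz": -1,"rx": 0,"ry": 0,"rz": 0,"grip": 1},
    {"tx": 0,"ty": 0,"tz": -1,"rx": 0,"ry": 0,"rz": 0,"grip": 1},
    {"tx": 0,"ty": 0,"tz": -1,"rx": 0,"ry": 0,"rz": 0,"grip": 1},
    {"tx": 0,"ty": 0,"tz": 0,"rx": 0,"ry": 0,"rz": 0,"grip": 1}
  ]
}}

```text
clock: 13.88
tcp_pos: [0.5206, 0.1563, 0.1371]
orientation: [3.14, 0.021, -0.004]
contact_force: [0.1, 0.6, 0.4]
grip_width: 0.0002
```

>>> {"name": "drive_tool", "arguments": {
  "commands": [
    {"tx": 0.04,"ty": 0.08,"tz": -0.3,"rx": 0,"ry": 0,"rz": 0,"grip": 1},
    {"tx": 0,"ty": 0,"tz": -0.3,"rx": 0,"ry": 0,"rz": 0,"grip": 1},
    {"tx": 0,"ty": 0,"tz": -0.3,"rx": 0,"ry": 0,"rz": 0,"grip": 1},
    {"tx": 0,"ty": 0,"tz": -0.3,"rx": 0,"ry": 0,"rz": 0,"grip": 1},
    {"tx": 0,"ty": 0,"tz": -0.3,"rx": 0,"ry": 0,"rz": 0,"grip": 1},
    {"tx": 0,"ty": 0,"tz": -0.3,"rx": 0,"ry": 0,"rz": 0,"grip": 1},
    {"tx": 0,"ty": 0,"tz": -0.3,"rx": 0,"ry": 0,"rz": 0,"grip": 1},
    {"tx": 0,"ty": 0,"tz": -0.2,"rx": 0,"ry": 0,"rz": 0,"grip": 1},
    {"tx": 0,"ty": 0,"tz": 0,"rx": 0,"ry": 0,"rz": 0,"grip": 1}
  ]
}}

```text
clock: 15.0
tcp_pos: [0.5231, 0.1568, 0.0925]
orientation: [3.14, 0.02, 0.001]
contact_force: [-0.4, -4.2, 7.3]
grip_width: 0.0004
```

Run:
```python
from h import *
o,f=wrist("w7");C=cloud(f);print(o["clock"],o["tcp_pos"],o["contact_force"])
for n in ("scene","side"):
    g=eyes.grab_frame(n);D=cloud(g);np.savez(n+"7.npz",**g)
    i=g["frame"][150:300,200:400] if n=="scene" else g["frame"][130:280,180:380]
    cv2.imwrite(f"pics/{n}7.png",cv2.resize(i,None,fx=4,fy=4,interpolation=cv2.INTER_CUBIC))
    m=(g["range_z"]>0)&(abs(D[...,0]-.522)<.008)&(D[...,1]>.19)&(D[...,1]<.27)&(D[...,2]>.05)&(D[...,2]<.13)&(g["frame"].max(-1)>100)
    P=D[m]
    if len(P)>8: print(n,len(P),"lever slope",np.polyfit(P[:,1],P[:,2],1),P[:,2].mean())
```

```text
15.0 [0.52306655 0.15678564 0.09252057] [-0.44571006 -4.23452244  7.27377276]
scene 118 lever slope [-0.00894458  0.0942337 ] 0.0921612635443623
side 42 lever slope [0.01760134 0.08542927] 0.08942934482027891
```

View pics/scene7.png

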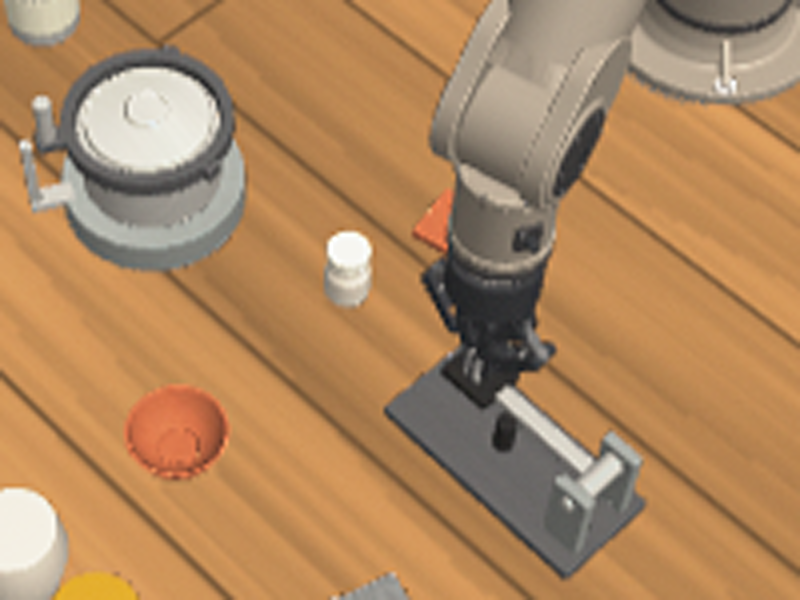

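View pics/side7.png

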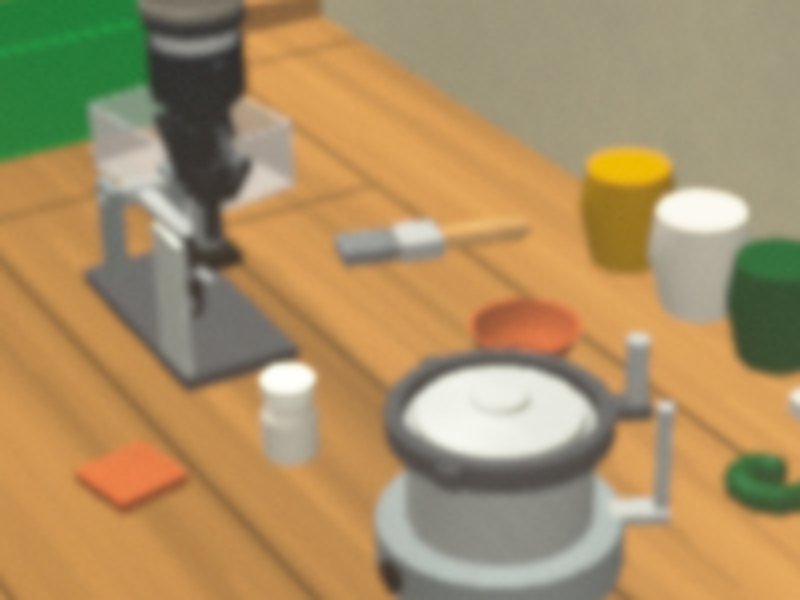

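View pics/w7.png

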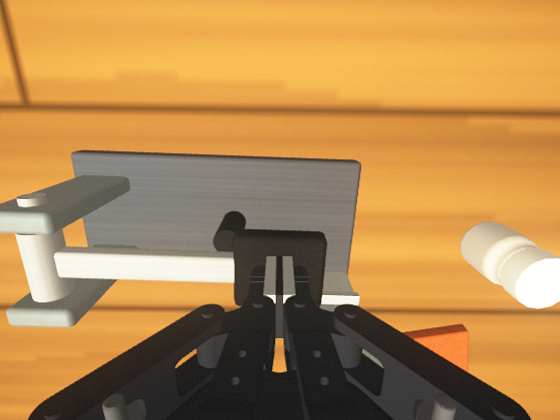

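>>> {"name": "drive_tool", "arguments": {
  "commands": [
    {"tx": 0,"ty": 0,"tz": -0.14,"rx": 0,"ry": 0,"rz": 0,"grip": 1},
    {"tx": 0,"ty": 0,"tz": 0,"rx": 0,"ry": 0,"rz": 0,"grip": 1},
    {"tx": 0,"ty": 0,"tz": 0,"rx": 0,"ry": 0,"rz": 0,"grip": 1},
    {"tx": 0,"ty": 0,"tz": 0,"rx": 0,"ry": 0,"rz": 0,"grip": 1},
    {"tx": 0,"ty": 0,"tz": 0,"rx": 0,"ry": 0,"rz": 0,"grip": 1},
    {"tx": 0,"ty": 0,"tz": 0,"rx": 0,"ry": 0,"rz": 0,"grip": 1}
  ]
}}

```text
clock: 15.9
tcp_pos: [0.5231, 0.1568, 0.09]
orientation: [3.14, 0.019, 0.001]
contact_force: [-1.0, -4.7, 7.8]
grip_width: -0.0001
```

Run:
```python
from h import *
o=status.get_obs();print(o["clock"],o["tcp_pos"],o["contact_force"])
for n in ("scene","side"):
    g=eyes.grab_frame(n);D=cloud(g)
    m=(g["range_z"]>0)&(abs(D[...,0]-.522)<.008)&(D[...,1]>.19)&(D[...,1]<.27)&(D[...,2]>.05)&(D[...,2]<.13)&(g["frame"].max(-1)>100)
    P=D[m];print(n,"lever slope",np.polyfit(P[:,1],P[:,2],1)[0])
    if n=="scene":
        c=np.array([.557,-.2142])
        for nm,z0,z1,q in (("peg",.14,.18,(.637,-.256)),("rib",.06,.123,(.654,-.266))):
            m=(D[...,2]>z0)&(D[...,2]<z1)&(np.hypot(D[...,0]-q[0],D[...,1]-q[1])<.025)&(np.hypot(D[...,0]-c[0],D[...,1]-c[1])>(.07 if nm=="peg" else .1))
            p=D[m].mean(0);print(nm,m.sum(),p,np.degrees(np.arctan2(p[1]-c[1],p[0]-c[0])))
```

```text
15.9 [0.52306509 0.1567742  0.09002776] [-1.01339147 -4.66668969  7.82576908]
scene lever slope 0.005254346734124815
peg 40 [ 0.63630683 -0.25372119  0.16275719] -26.488578541307835
rib 35 [ 0.65308251 -0.26470365  0.09260437] -27.72767037832325
side lever slope 0.0021140720544833742
```

```bash
python3 -c "
from h import *
print(workorder.hand_in()); print(status.get_obs()['tcp_pos'])"
```

```text
the job is handed in; nothing more can be done
None
the job is handed in; nothing more can be done
```

I locked the lid first, then pressed the run lever to slow stir. The job was handed in at about 16 s, with the closed fingers still holding the paddle down. The hand-in gave no verdict.

- **Ring:** I gripped the peg and turned the ring clockwise along its arc. The first turn stopped about 2.5° short, so I gripped it again and nudged it on. The wrist camera then put the peg within 0.6–0.7° of the rib (ring about 1.44, target 1.45). The scene camera, checked again after the lever was pressed, put it about 1.2° short, so the two disagree by about half a degree. Both are well inside the 0.12 rad (6.9°) tolerance.
- **Lever:** The last check had the fingertips at 90 mm with about 8 N upward. The lever was level to within 0.005 rad in both the scene and side cameras, which puts it at about 0.25 (0.18 to 0.34 counts). I could not see the pointer between the two ribs because the gripper hid it, so this rests on the lever's slope, the fingertip height and the force.
- **Other items:** I touched nothing else on purpose, and nothing looked moved in the last pictures. I did not measure the other items again at the end.

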